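# Switch the dust extractor on with its key

## Task

Take the switch key out of the wooden stand and push its blade fully home in the slot of the steel lock cylinder on the sloping grey console. Then turn the key clockwise as far as it will go, so that the dust extractor is on, and leave the key in the lock. Leave the mug, the stone, the bottle and the chisel where they are.

Things in the scene. Friction and masses are not known exactly. Their poses are not given: they have to be found in the camera images.
- key: Switch key, loose, 66 mm long, 70 g. Origin: centre of the blade's lower end; z along the key from blade to bow, x across its width, y through its thickness. Steel blade 14 (x) by 7 (y) mm, z = 0 to 22 mm, the lowest 4 mm narrowed to 10 by 4; round collar 22 mm across, z = 22 to 26; neck; bow z = 34 to 66. Fits either way round (half turn about z).
- key_bow (a point): Middle of the key's bow, its grip: a black plastic block 34 mm wide (key x), 12 mm thick (key y), 32 mm tall. The point is 50 mm along z from the key's origin; axes as the key's.
- stand: Plain wood block fixed to the bench, 70 (x) by 50 (y) by 30 mm high, origin at the centre of its underside. The key stands upright in a slot 16 (x) by 9 (y) mm, 24 mm deep, in the middle of its top, key x along block x within 0.08 rad; the collar rests on the top, so the key's origin is 8 mm above the bench and its bow is 42 to 74 mm up.
- console: Grey control console fixed to the bench, origin at the centre of its underside, 113 (x) by 130 (y) mm. Its top slopes 30 degrees from level: lowest (about 42 mm) on the -x side, highest (about 108 mm) on the +x side. The lock cylinder stands square to the slope in its middle, its axis leaning 30 degrees from vertical towards -x.
- lock_mouth (a point): Centre of the slot's mouth in the end of the steel lock cylinder (40 mm across, end 32 mm out from the slope). z points out along the lock's axis, x along the slot, y across it; turns with the cylinder. Slot 16 (x) by 9 (y) mm, 24 deep, 2 mm chamfer. The key goes in along -z, its z along this z, its x along this x; home when its collar meets the end, its origin 22 mm inside.
- lock (a joint): Turn of the lock cylinder, rad, growing clockwise as seen facing its end. 0 is off: slot along the slope, to the mark above it. The stop is at 1.62; at 1.57 the slot lies across the slope, to the mark on its -y side; past 1.4 it is on. Stiff (about 0.1 N m), no spring, stays where left; starts at 0 to 0.35.
- mug: Bystander: earthenware mug 76 mm across and 90 mm high with pencils standing out to 140 mm; origin at the centre of its underside.
- stone: Bystander: pale stone block 110 x 80 x 50 mm, origin at the centre of its underside.
- bottle: Bystander: small amber bottle 44 mm across, 100 mm high, origin at the centre of its underside.
- chisel: Bystander: carving chisel about 230 mm long lying on the bench along its own x, origin under its middle.
Not all that is in view belongs to the job. Of the things that look like the key, the smaller one is meant. There is more than one size of the console; the job needs the larger.

How it is judged:
By the outcome, as a careful person would: the job done as asked, in the order asked, and still so for the second after the job is handed in, with the robot touching nothing.
It also fails if it takes over 51 s, if anything falls off the work surface, if the arm or the gripper's body presses on something with over 40 N, if the wrist force passes 120 N, or if a joint passes its speed limit or range.

## Robot

A 7-joint arm with a two-finger parallel gripper is mounted at the origin on the work surface. World frame = base frame: x ahead of the robot, y to its left, z up, the work surface at z = 0. Lengths are in m, angles in rad, forces in N, time in s.
With the tool pointing down it reaches from about 0.4 to 0.875 m from the base axis. Payload 19.3 kg.
Tool frame: the origin (TCP) lies on the centre line of the jaws, within the pads' length; the fingertips stand 14 mm ahead of it and the grasp point (between the pads) lies 5 mm behind it; y points along the fingers, x is the direction in which the jaws open and shut, and the axes are right-handed (so a half turn about y gives the same grasp; the last joint's range is limited). The gripper opens to 85 mm and grips with 20 to 120 N. Pads are 22 mm wide; open, the fingers measure 114 mm over their backs; the gripper's body (76 mm by 85 mm) begins 54 mm behind the grasp point. The pads swing forward as they close: fully open they stand 13 mm farther back than shut.
Start: joints at [1.037, 0.521, -0.036, 1.599, 0.021, 1.021, -0.113], TCP at [0.28, -0.559, 0.245] pointing down, gripper open.
Joint ranges: [-2.91, 2.91], [-0.3, 2.13], [-1.5, 1.42], [0.17, 2.43], [-1.26, 4.41], [0.16, 1.93], [-2.52, 2.52]. Speed limits (rad/s): [1.89, 1.89, 2.39, 2.39, 3.01, 3.01, 3.01].

## Interface

Orientations are given as [roll, pitch, yaw] about the fixed x, y, z axes, in that order (R = Rz(yaw) Ry(pitch) Rx(roll)).
In Python, from workcell import monitor, grab_frame, workorder gives the robot as it stands.
- The arm moves only by the tool drive_tool, never from a script. Its argument "steps" is one flat list of numbers, 5 for each row, row after row: the finger opening in mm, from 0 to 85.4, then the shift along the world's x, y, z in mm, then the turn about the world's z in degrees. In form: [fingers, tx, ty, tz, twist, fingers, tx, ty, tz, twist, ...]. A call has exactly 5 rows; each row shifts and turns the commanded pose from where the row before left it; what a row does not reach is not made up. A row lasts 1/12 s, in which the tool goes at most 41.7 mm and 7.16 degrees, less where a joint would pass 70% of its speed; a pose out of reach is approached as far as the arm can. A call is refused whole if a number of a shift passes 41.7 or a number of a turn 7.16, either way. A call with a gripper value outside its range is refused whole. The fingers move at their own pace and stop on an object; "grip_force" is the grip in N (left out, the last holds). Time passes only in rows, so rows that do not move let the fingers close, or fill a call up. It gives the time, the measured TCP pose, the force and the opening at its end, in the units of the state.
- monitor.observe(): the state, without advancing time (a new reading comes with each control period).
- grab_frame(name): name is "scene" or "top" or "wrist"; returns a dict with "frame" (400x640x3 uint8, red, green, blue), "vertical_fov" (degrees; the focal length in pixels is half the picture's height over the tangent of half this angle, whatever the lens; pixels are square), "cx", "cy" (the principal point, pixels), "xyz" and "orientation" of the camera in the world. Camera axes: x right, y down, z forward; pixel columns grow to the right and rows downward; lengths in m; the calibration is good to about 2 mm. A picture is of the moment at which its call begins. There is no depth.
- workorder.job_done(): hands the job in, once; it reports no verdict.
The state is a dict: "clock": time; "qpos": joint angles; "qd": joint speeds; "joint_efforts": joint torques, N m; "position": TCP position; "tool_rot": TCP orientation; "force": force on the tool from outside, world axes, zero at the start; "moment": the same for the moment, N m; "grip_width": finger opening in m.
Only numpy, scipy, OpenCV 4.12 (cv2) and the standard library are available. Lean on these libraries where they do the work, as an engineer would, in place of code of your own. Each camera call takes 0.05 s, during which the arm holds its last target. There are 200 camera calls.

## Working session

There is one attempt and no reset: what is moved stays moved. The work goes in short steps, Python scripts to look and compute and a tool call to move; the robot and the scene stay as the last step left them, time stands still between calls to the robot, and variables do not carry over. Pictures are saved under pics/ and viewed, about 8 in all and at most 12, crops included, and the job is handed in when it is done.

Besides the shell and the picture viewer there is one more tool, called after "Emit:" by a JSON object that holds its "api" and its "payload". drive_tool: Moves the arm, as the interface text tells. Its arguments: {"type":"object","properties":{"steps":{"type":"array"},"grip_force":{"type":"number"}},"required":["steps"]}

```bash
mkdir -p pics; cat > h.py <<'E'
import numpy as np,cv2
from scipy.spatial.transform import Rotation as R
from workcell import monitor,grab_frame,workorder
def cam(n,save=None):
    f=grab_frame(n)
    if save: cv2.imwrite('pics/'+save,f['frame'][:,:,::-1]); 
    return f
def K(f):
    fl=200/np.tan(np.radians(f['vertical_fov'])/2); return fl
def rot(f):
    o=np.array(f['orientation']); return R.from_euler('xyz',o).as_matrix() if o.size==3 else o
def ray(f,u,v,z):
    d=rot(f)@np.array([(u-f['cx'])/K(f),(v-f['cy'])/K(f),1]); p=np.array(f['xyz']); return p+d*(z-p[2])/d[2]
def proj(f,P):
    q=(np.atleast_2d(P)-np.array(f['xyz']))@rot(f); return q[:,:2]/q[:,2:]*K(f)+[f['cx'],f['cy']]
E
python3 - <<'E'
from h import *
import pickle
F={}
for n in ['top','scene']:
    f=cam(n,n+'0.png');F[n]=f;print(n,{k:v for k,v in f.items() if k!='frame'})
pickle.dump(F,open('f0.pkl','wb'))
print(monitor.observe())
E
```

```text
top {'vertical_fov': 54.209191372106105, 'cx': 317.27798172420665, 'cy': 195.85817154625545, 'xyz': array([ 0.56158065, -0.00163271,  1.00152576]), 'orientation': array([-3.05573407e+00, -6.63188437e-04, -1.59593833e+00])}
scene {'vertical_fov': 55.60100231478896, 'cx': 323.61289946779874, 'cy': 204.7080978538831, 'xyz': array([ 0.97934755, -0.47892819,  0.63041304]), 'orientation': array([-2.28305038,  0.01822152,  0.60015218])}
{'clock': 0.1, 'qpos': array([ 1.03678375,  0.52194483, -0.03631603,  1.59992826,  0.02122997,
        1.02108183, -0.11280419]), 'qd': array([ 1.50662200e-03, -6.20555231e-05, -1.46137701e-03, -3.09941184e-03,
        9.82208015e-04, -9.22687422e-04, -1.90839091e-04]), 'joint_efforts': array([ 4.20231736e-03, -9.28488278e+01,  1.98465563e+00, -3.70529079e+01,
        1.82261481e-02,  5.45024173e-03, -4.04918364e-05]), 'position': array([ 0.27943868, -0.55874964,  0.24479752]), 'tool_rot': array([-1.57089438e+00,  9.71762679e-04, -1.10699360e+00]), 'force': array([ 0.54087656,  1.22264127, -0.1391489 ]), 'moment': array([-0.0189872 , -0.01255537, -0.03158829]), 'grip_width': 0.08556252835994563}
```

View pics/top0.png

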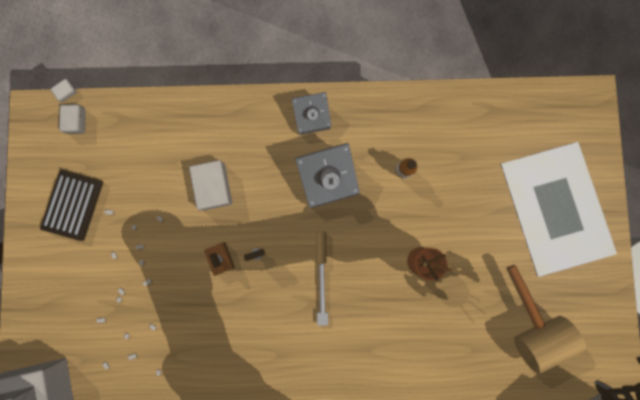

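View pics/scene0.png

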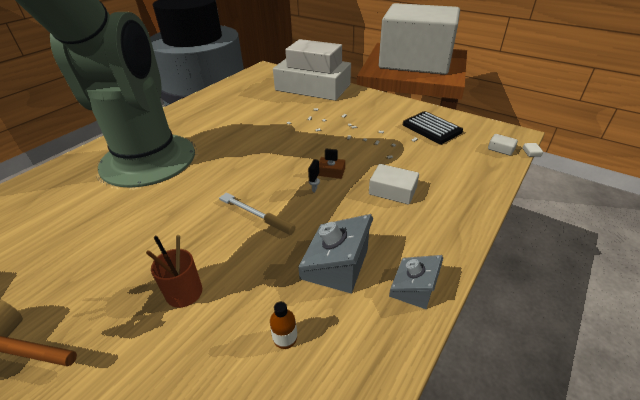

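```bash
python3 - <<'E'
import cv2,numpy as np
t=cv2.imread('pics/top0.png');s=cv2.imread('pics/scene0.png')
def c(i,u,v,w,h,k):return cv2.resize(i[v:v+h,u:u+w],None,fx=k,fy=k,interpolation=cv2.INTER_CUBIC)
a=c(t,195,230,80,50,5);b=c(t,285,135,80,80,5)[:,:400]
d=c(s,290,140,80,50,5);e=c(s,295,205,80,80,5)
cv2.imwrite('pics/crop1.png',np.vstack([np.hstack([a,d]),np.hstack([b,e])])[:650])
E
```

```text
(no output)
```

View pics/crop1.png

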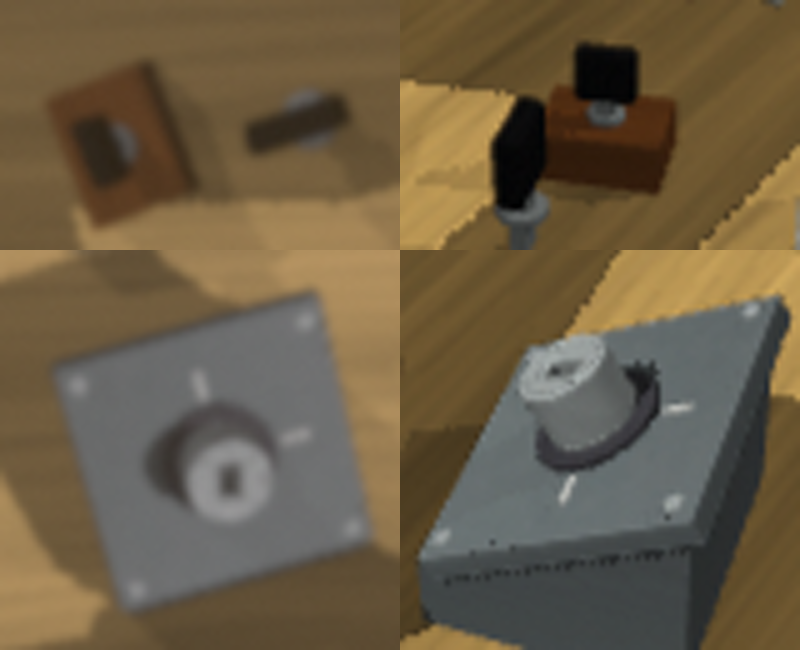

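```bash
cat > fit.py <<'E'
from h import *
import pickle
from scipy.optimize import least_squares
F=pickle.load(open('f0.pkl','rb')); T,S=F['top'],F['scene']
def c1(pts,ox,oy,qx,qy): return (np.array(pts,float)-[qx,qy])/5+[ox,oy]-0.4
def pose(p,P): c,s=np.cos(p[2]),np.sin(p[2]); P=np.array(P,float); return np.c_[P[:,0]*c-P[:,1]*s+p[0],P[:,0]*s+P[:,1]*c+p[1],P[:,2]]
def fit(P,uv_t,uv_s,p0,name):
    for nm,use in (('top',[(T,uv_t)]),('scene',[(S,uv_s)]),('both',[(T,uv_t),(S,uv_s)])):
        g=lambda p:np.concatenate([(proj(f,pose(p,[P[i] for i in uv]))-np.array([uv[i] for i in uv])).ravel() for f,uv in use])
        r=least_squares(g,p0,loss='soft_l1'); print(name,nm,r.x.round(4),'yawdeg',np.degrees(r.x[2]).round(1),'res',np.abs(r.fun).max().round(2))
    return r.x
a=np.radians(30); h=.075
ax=np.array([-.5,0,np.cos(a)])
mouth=np.array([0,0,h])+.032*ax
P={'a':[.0565,.065,.1076],'b':[.0565,-.065,.1076],'c':[-.0565,-.065,.0424],'d':[-.0565,.065,.0424],'m':mouth}
ut=dict(zip('abcdm',c1([(52,368),(318,292),(370,540),(130,612),(229,480)],285,135,0,250)))
us=dict(zip('abcdm',c1([(785,300),(700,545),(420,555),(525,350),(563,368)],295,205,400,250)))
C=fit(P,ut,us,[.62,-.03,.25],'console')
print('mouth',pose(C,[mouth]))
P={'a':[.035,.025,.03],'b':[.035,-.025,.03],'c':[-.035,-.025,.03],'d':[-.035,.025,.03],'k':[0,0,.074]}
import sys
# top: determine edges; long side of block
ut=dict(zip('abcd',c1([(48,100),(150,62),(190,185),(97,227)],195,230,0,0)))
for n,v in ut.items(): print(n,ray(T,*v,.03).round(3))
print('bow',ray(T,*c1([(97,152)],195,230,0,0)[0],.074))
us2=c1([(555,90),(676,100),(660,152),(548,138)],290,140,400,0)
for v in us2: print('s',ray(S,*v,.03).round(3))
print('bow top s',ray(S,*c1([(606,45)],290,140,400,0)[0],.074))
E
python3 fit.py
```

```text
console top [ 0.6886 -0.0315  0.2593] yawdeg 14.9 res 1.66
console scene [ 0.6899 -0.0319  0.2579] yawdeg 14.8 res 3.68
console both [ 0.6891 -0.0315  0.2587] yawdeg 14.8 res 4.01
mouth [[ 0.67365237 -0.03554529  0.10271281]]
a [0.519 0.278 0.03 ]
b [0.537 0.227 0.03 ]
c [0.476 0.208 0.03 ]
d [0.457 0.254 0.03 ]
bow [0.49628858 0.24205432 0.074     ]
s [0.455 0.253 0.03 ]
s [0.518 0.281 0.03 ]
s [0.537 0.234 0.03 ]
s [0.479 0.212 0.03 ]
bow top s [0.4920114 0.2496789 0.074    ]
```

Emit:
{"api": "drive_tool", "payload": {"steps": [50,20,35,0,-3,50,20,35,0,-3,50,20,35,0,0,50,20,35,0,0,50,20,35,0,0]}}

```text
clock: 0.52
position: [0.38, -0.3821, 0.2451]
tool_rot: [-1.571, 0.0, -1.212]
force: [1.5, -0.2, 1.1]
grip_width: 0.0501
```

Emit:
{"api": "drive_tool", "payload": {"steps": [50,14,38,0,0,50,14,38,0,0,50,14,38,0,0,50,14,38,0,0,50,14,38,0,0]}}

```text
clock: 0.93
position: [0.4497, -0.1921, 0.2452]
tool_rot: [-1.571, 0.0, -1.212]
force: [0.7, 0.4, -0.5]
grip_width: 0.05
```

Emit:
{"api": "drive_tool", "payload": {"steps": [50,8,40,0,0,50,8,40,0,0,50,8,40,0,0,50,8,40,0,0,50,8,40,0,0]}}

```text
clock: 1.35
position: [0.4894, 0.008, 0.2453]
tool_rot: [-1.571, -0.0, -1.212]
force: [1.7, -0.2, 0.0]
grip_width: 0.0505
```

Emit:
{"api": "drive_tool", "payload": {"steps": [50,0,40,-10,0,50,0,40,-10,0,50,0,40,-10,0,50,0,30,-10,0,50,0,0,0,0]}}

```text
clock: 1.77
position: [0.488, 0.1623, 0.2036]
tool_rot: [-1.572, 0.003, -1.205]
force: [-1.1, 0.8, -0.6]
grip_width: 0.0499
```

```bash
python3 - <<'E'
from h import *
import pickle
f=cam('wrist'); pickle.dump(f,open('w1.pkl','wb'));cv2.imwrite('pics/w1.png',f['frame'][:,:,::-1])
s=monitor.observe(); print(s['clock'],s['position'],s['tool_rot'],s['grip_width'],s['qpos'],f['xyz'],f['orientation'],f['vertical_fov'])
E
```

```text
1.8167 [0.48852163 0.15907512 0.20415427] [-1.57250896e+00  1.16534819e-03 -1.20682597e+00] 0.05019240088983046 [-0.22130967  0.40976266 -0.27012287  1.92115289  0.14265509  0.83067826
 -1.77357211] [0.54960326 0.18664354 0.33147028] [ 2.87530938  0.00346654 -1.2049654 ] 68.65316284364383
```

View pics/w1.png

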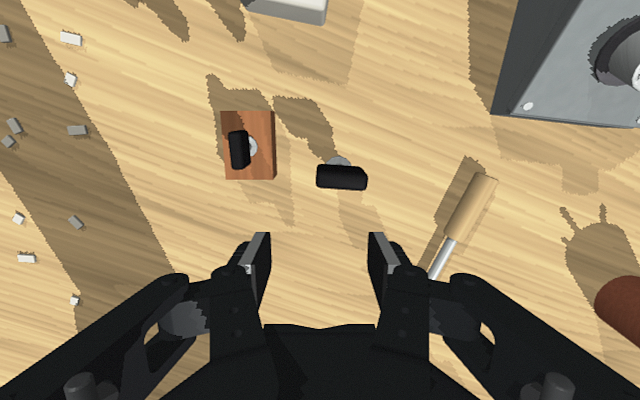

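```bash
python3 - <<'E'
from h import *
import pickle
f=pickle.load(open('w1.pkl','rb'))
for u,v,z in [(221,111,.03),(274,111,.03),(276,179,.03),(227,180,.03),(228,133,.074),(230,168,.074),(240,130,.074),(243,166,.074)]: print(u,v,ray(f,u,v,z).round(4))
r=f['frame'][95:195,200:380,::-1]; cv2.imwrite('pics/w1c.png',cv2.resize(r,None,fx=4,fy=4,interpolation=cv2.INTER_CUBIC))
E
```

```text
221 111 [0.5184 0.2797 0.03  ]
274 111 [0.5372 0.2306 0.03  ]
276 179 [0.4728 0.2067 0.03  ]
227 180 [0.4532 0.2545 0.03  ]
228 133 [0.5075 0.2554 0.074 ]
230 168 [0.4788 0.2452 0.074 ]
240 130 [0.5136 0.2465 0.074 ]
243 166 [0.4846 0.2349 0.074 ]
```

View pics/w1c.png

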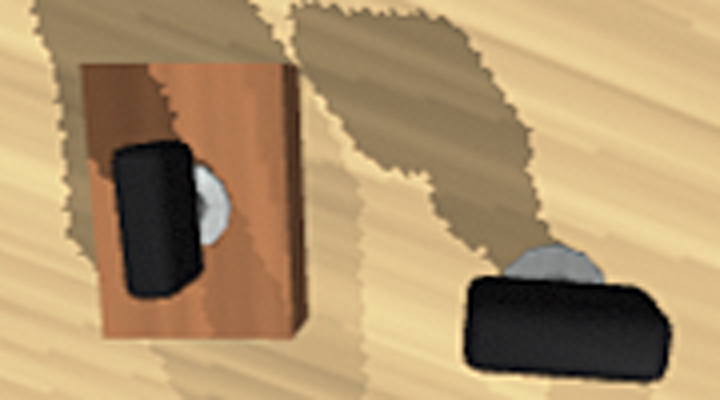

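Emit:
{"api": "drive_tool", "payload": {"steps": [50,0,15,0,7,50,0,15,0,7,50,0,15,0,7,50,0,15,0,7,50,0,15,0,7]}}

```text
clock: 2.23
position: [0.4898, 0.2306, 0.2054]
tool_rot: [-1.571, -0.0, -0.596]
force: [-0.1, 0.4, -0.6]
grip_width: 0.0499
```

Emit:
{"api": "drive_tool", "payload": {"steps": [50,0,0,0,7,50,0,0,0,7,50,0,0,0,7,50,0,0,0,7,50,0,0,0,7]}}

```text
clock: 2.65
position: [0.4899, 0.2298, 0.2053]
tool_rot: [-1.571, -0.0, 0.015]
force: [-0.3, -0.5, 0.2]
grip_width: 0.0499
```

Emit:
{"api": "drive_tool", "payload": {"steps": [50,0,0,0,7,50,0,0,0,7,50,0,0,0,7,50,0,0,0,7,50,0,0,0,7]}}

```text
clock: 3.07
position: [0.4899, 0.2298, 0.2053]
tool_rot: [-1.571, 0.0, 0.626]
force: [-0.7, -0.3, -0.4]
grip_width: 0.0502
```

Emit:
{"api": "drive_tool", "payload": {"steps": [50,0,0,0,7,50,0,0,0,7,50,0,0,0,7,50,0,0,0,7,50,0,0,0,7]}}

```text
clock: 3.48
position: [0.4899, 0.2297, 0.2053]
tool_rot: [-1.571, 0.001, 1.236]
force: [0.4, -0.5, -0.4]
grip_width: 0.0497
```

Emit:
{"api": "drive_tool", "payload": {"steps": [50,0,0,0,7,50,0,0,0,7,50,0,0,0,7,50,0,0,0,7,50,0,0,0,7]}}

```text
clock: 3.9
position: [0.4899, 0.2297, 0.2053]
tool_rot: [-1.571, 0.001, 1.847]
force: [0.3, -0.8, -0.2]
grip_width: 0.0502
```

Emit:
{"api": "drive_tool", "payload": {"steps": [50,5,15,-20,4.9,50,0,0,-40,0,50,0,0,-40,0,50,0,0,-30,0,50,0,0,-18,0], "grip_force": 25}}

```text
clock: 4.32
position: [0.4938, 0.244, 0.054]
tool_rot: [-1.567, 0.001, 1.927]
force: [-0.2, 0.2, -0.1]
grip_width: 0.0499
```

Emit:
{"api": "drive_tool", "payload": {"steps": [10,0,0,0,0,10,0,0,0,0,10,0,0,0,0,10,0,0,0,0,10,0,0,0,0]}}

```text
clock: 4.73
position: [0.4954, 0.2458, 0.0586]
tool_rot: [-1.573, 0.001, 1.927]
force: [0.6, -2.6, 8.2]
grip_width: 0.0115
```

```bash
python3 - <<'E'
from h import *
f=cam('wrist','w2.png'); s=monitor.observe(); print(s['clock'],s['position'],s['tool_rot'],s['grip_width'],s['qpos'],s['force'],s['moment'])
E
```

```text
4.7833 [0.49541649 0.24585972 0.05863653] [-1.57275190e+00  6.78750121e-04  1.92745546e+00] 0.011525647659708435 [ 0.01772767  0.83250527 -0.85224638  1.89042067  0.85587635  0.83098764
  0.63010345] [ 0.36693334 -3.82730058 10.55637189] [-0.82622849  0.06221585  0.01427179]
```

Emit:
{"api": "drive_tool", "payload": {"steps": [10,0,0,5,0,10,0,0,6,0,10,0,0,6,0,10,0,0,0,0,10,0,0,0,0]}}

```text
clock: 5.2
position: [0.495, 0.2459, 0.0749]
tool_rot: [-1.572, 0.0, 1.928]
force: [1.1, -1.9, 0.3]
grip_width: 0.0114
```

Emit:
{"api": "drive_tool", "payload": {"steps": [10,-5.2,-2,0,0,10,-5.2,-2,-0.5,0,10,-5.2,-2,-0.5,0,10,-5.2,-2,-1,0,10,-5.2,-2,-1,0]}}

```text
clock: 5.62
position: [0.4693, 0.2363, 0.0715]
tool_rot: [-1.573, -0.0, 1.928]
force: [7.9, 1.4, -2.2]
grip_width: 0.0118
```

```bash
python3 - <<'E'
from h import *
a=cam('scene')['frame'][120:220,260:380,::-1]; b=cam('wrist')['frame'][:,:,::-1]
a=cv2.resize(a,(480,400),interpolation=cv2.INTER_CUBIC)
cv2.imwrite('pics/w3.png',np.hstack([a,b[:,160:480]])); s=monitor.observe(); print(s['clock'],s['position'],s['tool_rot'],s['grip_width'],s['force'],s['moment'])
E
```

```text
5.7167 [0.46850626 0.2360036  0.0713572 ] [-1.57148441e+00 -4.89746882e-05  1.92822362e+00] 0.011696127099829527 [ 2.41695692 -1.44459124  1.62643244] [-0.40891899 -0.45159622 -0.09303595]
```

View pics/w3.png

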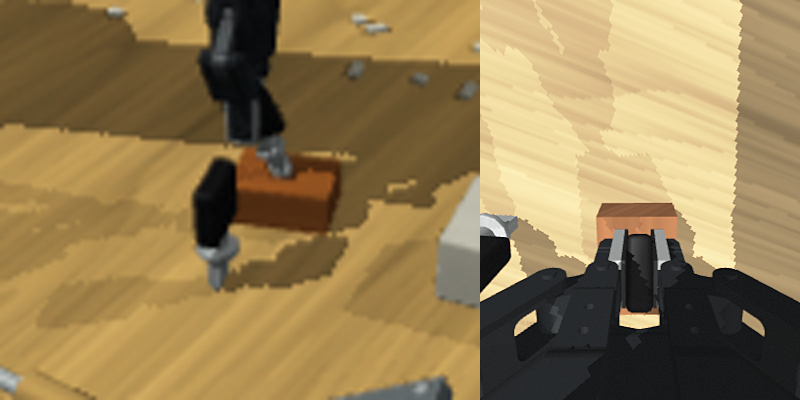

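Emit:
{"api": "drive_tool", "payload": {"steps": [10,0,0,8,0,10,0,0,35,0,10,0,0,40,0,10,5,-15,35,-2,10,15,-35,10,-3.7], "grip_force": 60}}

```text
clock: 6.13
position: [0.4878, 0.1911, 0.2047]
tool_rot: [-1.576, -0.004, 1.835]
force: [1.1, 1.2, -0.8]
grip_width: 0.0111
```

Emit:
{"api": "drive_tool", "payload": {"steps": [10,15,-38,0,0,10,15,-38,0,0,10,15,-38,0,0,10,15,-38,0,0,10,15,-38,0,0]}}

```text
clock: 6.55
position: [0.5638, -0.0057, 0.1999]
tool_rot: [-1.571, -0.001, 1.829]
force: [0.7, 0.2, -0.6]
grip_width: 0.0112
```

Emit:
{"api": "drive_tool", "payload": {"steps": [10,10,-30,0,0,10,6,-20,0,0,10,0,0,0,0,10,0,0,0,0,10,0,0,0,0]}}

```text
clock: 6.97
position: [0.5793, -0.0528, 0.1996]
tool_rot: [-1.571, -0.001, 1.83]
force: [-0.1, 0.9, -1.1]
grip_width: 0.0111
```

```bash
python3 - <<'E'
from h import *
import pickle
S=cam('scene');W=cam('wrist');s=monitor.observe(); pickle.dump((S,W,s),open('w4.pkl','wb'))
print(s['clock'],s['position'],s['tool_rot'],s['grip_width'],W['xyz'],W['orientation'])
p=proj(S,s['position'])[0].astype(int); print(p)
a=S['frame'][max(p[1]-50,0):,:,::-1][:100,max(p[0]-50,0):][:,:100]
cv2.imwrite('pics/w4.png',np.hstack([cv2.resize(a,(400,400),interpolation=cv2.INTER_CUBIC),W['frame'][:,120:520,::-1]]))
E
```

```text
7.0667 [ 0.57936215 -0.05253884  0.19963163] [-1.57099976e+00 -4.62251393e-04  1.83061802e+00] 0.011146294376393261 [ 0.5145426  -0.06881093  0.32763056] [ 2.87523503e+00 -1.64323078e-03  1.83008021e+00]
[280 178]
```

View pics/w4.png

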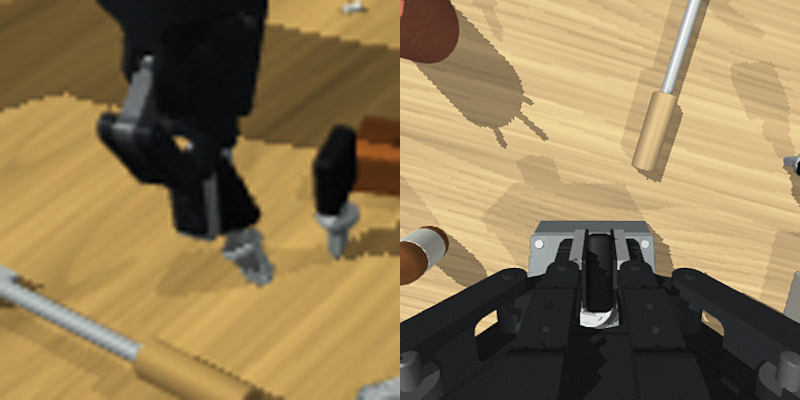

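```bash
cat > ang.py <<'E'
from h import *
import pickle
from scipy.optimize import least_squares
S,W,s=pickle.load(open('w4.pkl','rb'))
G=np.array(s['position'])+[0,0,.005]
y=s['tool_rot'][2]-np.pi/2; ux=np.array([np.cos(y),np.sin(y),0])
for d in (20,25,30,35,40):
    t=np.radians(d); ax=-np.sin(t)*ux+np.array([0,0,np.cos(t)])
    print(d,*[((proj(S,G-ax*k)[0]-[230,128])*4).round(0) for k in (.054,.030,.020)])
# slot angle fit
F=pickle.load(open('f0.pkl','rb'))
yc=.2587;C=np.array([np.cos(yc),np.sin(yc),0]);Y=np.array([-C[1],C[0],0]);Z=np.array([0,0,1.])
a=-.5*C+.8660254*Z; up=.8660254*C+.5*Z
M0=np.array([.67365,-.03555,.1027])
K8=12
def render(f,M,q,box,hd):
    u0,v0,w,h=box; im=np.zeros((h*K8,w*K8),np.float32)
    d=np.cos(q)*up-np.sin(q)*Y; e=np.cross(a,d)
    P=[M+d*i*.008+e*j*.0045 for i,j in((1,1),(1,-1),(-1,-1),(-1,1))]
    p=(proj(f,P)-[u0,v0]+.5)*K8
    cv2.fillPoly(im,[np.round(p).astype(np.int32)],1.)
    im=cv2.GaussianBlur(im,(0,0),hd*K8); return cv2.resize(im,(w,h),interpolation=cv2.INTER_AREA)
for n in ('top','scene'):
    f=F[n]; g=f['frame'].mean(2); c=proj(f,M0)[0]; 
    best=[]
    cc=np.round(c).astype(int)
    sub=g[cc[1]-6:cc[1]+7,cc[0]-6:cc[0]+7]
    print(n,c); print(sub.astype(int))
    for q in np.arange(-.2,.61,.05):
        r=[]
        for dx in np.arange(-.006,.0061,.001):
            for dy in np.arange(-.006,.0061,.001):
                for hd in (.4,.8):
                    M=M0+dx*up+dy*Y
                    m=proj(f,M)[0].round().astype(int); bx=(m[0]-5,m[1]-4,11,9)
                    I=g[bx[1]:bx[1]+9,bx[0]:bx[0]+11]; R_=render(f,M,q,bx,hd)
                    p=proj(f,M)[0]; vv,uu=np.mgrid[bx[1]:bx[1]+9,bx[0]:bx[0]+11]
                    k=np.hypot(uu-p[0],(vv-p[1])*1.2)<4.6
                    A=np.c_[R_[k],np.ones(k.sum())]; x,res,*_=np.linalg.lstsq(A,I[k],rcond=None)
                    if x[0]<0: r.append((res[0]/k.sum(),dx,dy,hd,x[0]))
        b=min(r); print(round(q,2),np.round(b,4))
E
python3 ang.py
```

```text
20 [246. 282.] [227. 243.] [219. 226.]
25 [254. 281.] [231. 243.] [221. 226.]
30 [261. 280.] [235. 242.] [224. 225.]
35 [268. 277.] [239. 240.] [227. 224.]
40 [275. 274.] [243. 238.] [229. 223.]
top [330.44103326 180.58045767]
[[102 115 129 138 143 144 143 143 146 145 144 138 129]
 [113 127 137 143 145 144 141 139 141 143 143 141 141]
 [125 135 139 142 139 132 126 122 125 134 140 142 145]
 [136 142 143 140 129 113 103  98 108 125 140 145 147]
 [143 146 145 139 123 100  86  84  97 122 140 147 145]
 [145 146 146 139 122  95  77  77  93 120 141 146 143]
 [144 148 147 140 123  93  73  75  93 120 141 146 144]
 [145 147 147 141 123  95  75  76  94 121 140 147 146]
 [145 148 146 141 127 103  90  90 101 123 139 147 147]
 [143 149 147 144 134 122 117 117 121 130 140 145 145]
 [137 147 146 146 142 137 136 138 138 141 144 143 139]
 [126 141 146 146 147 146 147 147 147 147 145 139 131]
 [116 130 139 142 145 147 150 150 147 144 139 130 121]]
-0.2 [ 72.5391   0.       0.       0.8    -63.3315]
-0.15 [ 60.0088   0.       0.       0.8    -64.1732]
-0.1 [ 48.3501   0.       0.       0.8    -64.9005]

[... 2047 characters left out ...]
-01 -6.55169e+01]
0.2 [ 1.006439e+02 -2.000000e-03  1.000000e-03  4.000000e-01 -6.488890e+01]
0.25 [ 1.005751e+02 -2.000000e-03  1.000000e-03  4.000000e-01 -6.534860e+01]
0.3 [ 1.118429e+02 -2.000000e-03  1.000000e-03  4.000000e-01 -6.440430e+01]
0.35 [ 1.205143e+02 -2.000000e-03  1.000000e-03  4.000000e-01 -6.344750e+01]
0.4 [ 1.376101e+02 -2.000000e-03  1.000000e-03  4.000000e-01 -6.212170e+01]
0.45 [ 1.448704e+02 -2.000000e-03  1.000000e-03  4.000000e-01 -6.145860e+01]
0.5 [ 1.629618e+02 -2.000000e-03  1.000000e-03  4.000000e-01 -5.991050e+01]
0.55 [ 1.767568e+02 -2.000000e-03  1.000000e-03  4.000000e-01 -5.909450e+01]
0.6 [ 1.88307e+02 -2.00000e-03  1.00000e-03  4.00000e-01 -5.82067e+01]
```

Emit:
{"api": "drive_tool", "payload": {"steps": [10,20,4,-12,-5.5,10,20,4,-12,0,10,13,3,-10,0,10,8,0,-11,0,10,0,0,0,0]}}

```text
clock: 7.48
position: [0.6406, -0.0418, 0.1522]
tool_rot: [-1.569, -0.001, 1.734]
force: [-0.1, 0.1, -2.3]
grip_width: 0.0109
```

```bash
python3 - <<'E'
from h import *
import pickle
S=cam('scene');T=cam('top');s=monitor.observe(); pickle.dump((S,T,s),open('w5.pkl','wb'))
print(s['clock'],s['position'],s['tool_rot'],s['grip_width'],s['qpos'])
M=np.array([.67365,-.03555,.1027])
ims=[]
for f in(S,T):
    p=proj(f,M)[0].round().astype(int); print(p)
    ims.append(cv2.resize(f['frame'][p[1]-30:p[1]+30,p[0]-25:p[0]+25,::-1],(400,480),interpolation=cv2.INTER_CUBIC))
    y=s['tool_rot'][2]-np.pi/2
    G=s['position']+[0,0,.005]
    for d in (28,31,34):
        t=np.radians(d); ax=np.array([-np.sin(t)*np.cos(y),-np.sin(t)*np.sin(y),np.cos(t)])
        print(d,*[((proj(f,G-ax*k)[0]-p+[25,30])*8).round(0) for k in (.054,.032)], (G-ax*.054-M).round(4))
    print('mouth',((proj(f,M)[0]-p+[25,30])*8).round(0))
cv2.imwrite('pics/w5.png',np.hstack(ims))
E
```

```text
7.5833 [ 0.6399313  -0.0423899   0.15409938] [-1.56986564e+00 -4.86978794e-04  1.73369424e+00] 0.01129973451532283 [ 0.52229661  0.80440361 -0.89295012  1.60056207  0.68916742  1.0796513
  1.17363855]
[328 229]
28 [160. 205.] [120. 135.] [-0.0087 -0.0027  0.0087]
31 [169. 203.] [126. 134.] [-0.0063 -0.0023  0.0101]
34 [178. 201.] [131. 133.] [-0.0039 -0.0019  0.0116]
mouth [196. 237.]
[330 181]
28 [215. 263.] [225. 291.] [-0.0087 -0.0027  0.0087]
31 [213. 254.] [224. 285.] [-0.0063 -0.0023  0.0101]
34 [212. 245.] [223. 280.] [-0.0039 -0.0019  0.0116]
mouth [204. 237.]
```

View pics/w5.png

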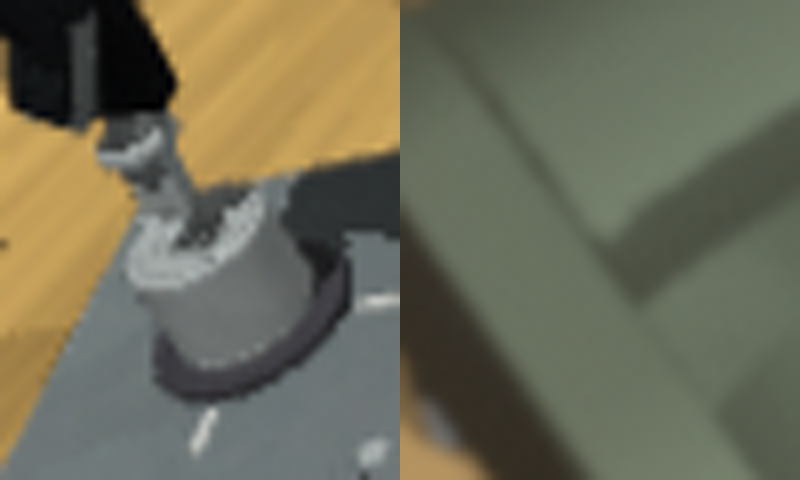

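Emit:
{"api": "drive_tool", "payload": {"steps": [10,1.5,0.4,-2.6,0,10,1.5,0.4,-2.6,0,10,1.5,0.4,-2.6,0,10,1.5,0.4,-2.6,0,10,1.5,0.4,-2.6,0]}}

```text
clock: 8.0
position: [0.6479, -0.041, 0.1414]
tool_rot: [-1.571, 0.0, 1.732]
force: [-3.1, 1.6, 0.1]
grip_width: 0.0112
```

Emit:
{"api": "drive_tool", "payload": {"steps": [10,1,0.2,-1.7,0,10,1,0.2,-1.7,0,10,1,0.2,-1.7,0,10,1,0.3,-1.7,0,10,1,0.3,-1.7,0]}}

```text
clock: 8.42
position: [0.6525, -0.0393, 0.1324]
tool_rot: [-1.569, -0.001, 1.733]
force: [-7.2, 2.4, 1.1]
grip_width: 0.011
```

Emit:
{"api": "drive_tool", "payload": {"steps": [10,0.3,0.1,-1.5,0,10,0.6,0.2,-1.5,0,10,0.6,0.2,-1.5,0,10,0.6,0.2,-1.5,0,10,0.6,0.2,-1.5,0]}}

```text
clock: 8.83
position: [0.6548, -0.0386, 0.1272]
tool_rot: [-1.569, 0.001, 1.733]
force: [-36.8, -5.6, 58.0]
grip_width: 0.0113
```

```bash
python3 - <<'E'
from h import *
S=cam('scene');s=monitor.observe()
print(s['clock'],s['position'],s['tool_rot'],s['force'],s['moment'])
cv2.imwrite('pics/w6.png',cv2.resize(S['frame'][180:270,280:380,::-1],(600,540),interpolation=cv2.INTER_CUBIC))
E
```

```text
8.8833 [ 0.65481859 -0.03884052  0.12722303] [-1.56868736e+00  1.34579187e-03  1.73261150e+00] [-27.13899561  -2.03878362  40.43012278] [-0.09743225  5.25289698  0.12517926]
```

View pics/w6.png

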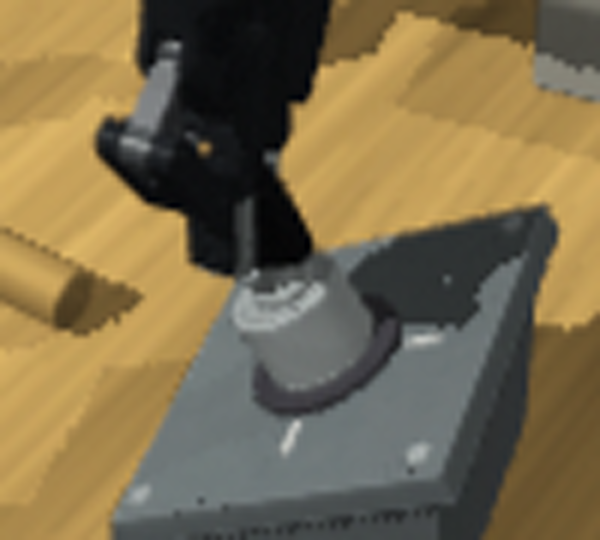

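Emit:
{"api": "drive_tool", "payload": {"steps": [10,-1,0,1,0,30,0,0,0,0,30,0,0,0,0,30,0,0,0,0,30,0,0,0,0]}}

```text
clock: 9.3
position: [0.6549, -0.0391, 0.1261]
tool_rot: [-1.571, 0.0, 1.732]
force: [-0.6, -0.9, -0.7]
grip_width: 0.0299
```

Emit:
{"api": "drive_tool", "payload": {"steps": [30,0,0,20,0,30,-3,0,20,0,0,0,0,10,0,0,0,0,0,0,0,0,0,0,0]}}

```text
clock: 9.72
position: [0.652, -0.0391, 0.1762]
tool_rot: [-1.571, 0.0, 1.732]
force: [-0.7, -0.3, -0.0]
grip_width: 0.0001
```

```bash
python3 - <<'E'
from h import *
S=cam('scene');s=monitor.observe()
print(s['clock'],s['position'],s['tool_rot'],s['force'],s['grip_width'])
M=np.array([.67365,-.03555,.1027]);yc=.2587;a=np.array([-.5*np.cos(yc),-.5*np.sin(yc),.866])
for k in (0,.004,.012,.044): print(k,((proj(S,M+a*k)[0]-[290,170])*8).round())
cv2.imwrite('pics/w7.png',cv2.resize(S['frame'][170:240,290:360,::-1],(560,560),interpolation=cv2.INTER_CUBIC))
E
```

```text
9.7667 [ 0.65164904 -0.0391348   0.17555849] [-1.57032529e+00  2.23339229e-04  1.73245895e+00] [-0.9088491   0.77552771 -0.5109881 ] 5.088903358309901e-05
0 [300. 469.]
0.004 [292. 457.]
0.012 [277. 433.]
0.044 [212. 336.]
```

View pics/w7.png

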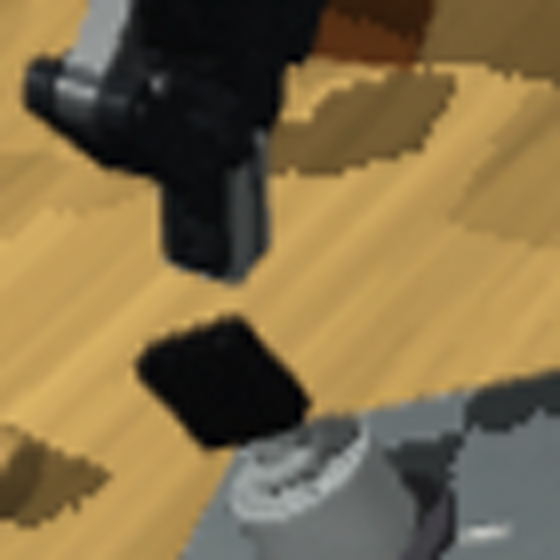

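Emit:
{"api": "drive_tool", "payload": {"steps": [0,-8,-1,-8,0,0,0.5,0.1,-2,0,0,1,0.3,-2,0,0,1,0.3,-2,0,0,0,0,0,0]}}

```text
clock: 10.18
position: [0.6465, -0.039, 0.1617]
tool_rot: [-1.57, -0.0, 1.733]
force: [-0.1, -0.6, 0.8]
grip_width: -0.0004
```

Emit:
{"api": "drive_tool", "payload": {"steps": [0,0.5,0.1,-1,0,0,0.5,0.1,-1,0,0,0.5,0.1,-1,0,0,0,0,0,0,0,0,0,0,0]}}

```text
clock: 10.6
position: [0.6485, -0.0385, 0.1603]
tool_rot: [-1.573, 0.0, 1.733]
force: [-1.9, -0.3, 11.5]
grip_width: -0.0001
```

Emit:
{"api": "drive_tool", "payload": {"steps": [0,0.5,0.1,-0.7,0,0,0.5,0.1,-0.7,0,0,0.5,0.1,-0.7,0,0,0,0,0,0,0,0,0,0,0]}}

```text
clock: 11.02
position: [0.6509, -0.0376, 0.1598]
tool_rot: [-1.575, 0.0, 1.733]
force: [-3.6, 0.6, 28.2]
grip_width: -0.0002
```

```bash
cat > bow.py <<'E'
from h import *
from scipy.optimize import least_squares
M=np.array([.67365,-.03555,.1027]);yc=.2587
C=np.array([np.cos(yc),np.sin(yc),0]);Y=np.array([-C[1],C[0],0]);Z=np.array([0,0,1.])
a=-.5*C+.8660254*Z; up=.8660254*C+.5*Z
def corners(q,k,lean,ly):
    ax=a+ (-lean)*up+ly*Y; ax/=np.linalg.norm(ax)
    d=np.cos(q)*up-np.sin(q)*Y; d-=ax*(d@ax); d/=np.linalg.norm(d); e=np.cross(ax,d)
    B=M-ax*.010+a*0   # pivot mid blade
    return [B+ax*(.010+k+h)+d*i*.017+e*j*.006 for h in(.012,.044) for i in(-1,1) for j in (-1,1)]
def sil(f,off,sc,*p): return cv2.convexHull(((proj(f,corners(*p))-off)*sc).astype(np.float32))[:,0].round()
E
python3 - <<'E'
from bow import *
S=cam('scene');s=monitor.observe();print(s['position'],s['force'])
cv2.imwrite('pics/w8raw.png',S['frame'][:,:,::-1])
g=S['frame'][170:240,290:360].mean(2); m=(cv2.resize(g.astype(np.float32),(560,560),interpolation=cv2.INTER_LINEAR)<35)
o=cv2.imread('pics/w7.png').mean(2)<35
def obs(m):
    n,l,st,c=cv2.connectedComponentsWithStats(m.astype(np.uint8)); return l==l[385,225]
O=obs(o)
for nm,X in (('before',O),('now',obs(m)[:,:])):
    best=[]
    for q in (.1,.2,.3):
     for k in np.arange(-.002,.0091,.001):
      for lean in np.arange(-.1,.16,.05):
       for ly in (-.1,-.05,0,.05,.1):
        h=sil(S,[290,170],8,q,k,lean,ly); im=np.zeros((560,560),np.uint8); cv2.fillConvexPoly(im,h.astype(np.int32),1)
        if nm=='now': w=slice(360,560)
        else: w=slice(0,560)
        A=im[w]>0;B=X[w]; best.append(((A&B).sum()/(A|B).sum(),q,k,lean,ly))
    best.sort(reverse=True); print(nm); [print(np.round(b,3)) for b in best[:6]]
    for k in np.arange(0,.009,.002): print(k,np.round(max(b for b in best if abs(b[2]-k)<1e-6),3))
E
```

```text
[ 0.65085429 -0.03764516  0.15986171] [-3.3877977   1.51773461 28.57904091]
before
[ 0.837  0.3    0.001  0.15  -0.05 ]
[ 0.832  0.3    0.003  0.15  -0.05 ]
[ 0.831  0.3    0.004  0.15  -0.05 ]
[ 0.83   0.3    0.004  0.1   -0.1  ]
[ 0.829  0.3    0.002  0.15  -0.05 ]
[ 0.824  0.3    0.003  0.1   -0.1  ]
0.0 [ 0.821  0.3    0.     0.15  -0.05 ]
0.002 [ 0.829  0.3    0.002  0.15  -0.05 ]
0.004 [ 0.831  0.3    0.004  0.15  -0.05 ]
0.006 [ 0.81   0.3    0.006  0.1   -0.1  ]
0.008 [ 0.756  0.3    0.008  0.1   -0.1  ]
now
[0.932 0.3   0.003 0.15  0.05 ]
[0.932 0.3   0.004 0.1   0.   ]
[0.929 0.3   0.003 0.1   0.   ]
[0.918 0.3   0.002 0.15  0.05 ]
[ 0.917  0.3    0.005  0.05  -0.05 ]
[ 0.913  0.3    0.004  0.05  -0.05 ]
0.0 [0.864 0.3   0.    0.15  0.05 ]
0.002 [0.918 0.3   0.002 0.15  0.05 ]
0.004 [0.932 0.3   0.004 0.1   0.   ]
0.006 [ 0.91   0.3    0.006  0.05  -0.05 ]
0.008 [ 0.881  0.3    0.008  0.    -0.1  ]
```

Emit:
{"api": "drive_tool", "payload": {"steps": [0,-2,0,15,0,36,0,-1,10,0,36,6,-1,0,0,36,0,0,0,0,36,0,0,-25,0], "grip_force": 25}}

```text
clock: 11.48
position: [0.6554, -0.0405, 0.1603]
tool_rot: [-1.576, 0.001, 1.732]
force: [1.3, 1.1, -0.2]
grip_width: 0.0358
```

```bash
python3 - <<'E'
from h import *
s=monitor.observe();print(s['clock'],s['position'],s['force'],s['grip_width'],s['tool_rot'])
E
```

```text
11.4833 [ 0.65544489 -0.04046772  0.16033135] [ 1.33963903  1.07691862 -0.16696878] 0.03576426880879838 [-1.57620427e+00  8.80738754e-04  1.73177764e+00]
```

Emit:
{"api": "drive_tool", "payload": {"steps": [36,0,0.5,-20,0,36,0,0,-10,0,36,0,0,0,0,8,0,0,0,0,8,0,0,0,0]}}

```text
clock: 11.9
position: [0.6538, -0.0399, 0.1281]
tool_rot: [-1.572, -0.0, 1.733]
force: [0.8, 0.5, -0.6]
grip_width: 0.0126
```

Emit:
{"api": "drive_tool", "payload": {"steps": [8,0,0,0,0,8,0,0,0,0,8,2,0,0,0,8,1,0,-1,0,8,1,0,-1,0]}}

```text
clock: 12.32
position: [0.6569, -0.0389, 0.127]
tool_rot: [-1.571, -0.001, 1.733]
force: [-15.4, 3.6, 31.0]
grip_width: 0.0118
```

Emit:
{"api": "drive_tool", "payload": {"steps": [8,0,0,0,5,8,0,0,0,-5,8,0,0,0,-5,8,0,0,0,5,8,0,0,0,0]}}

```text
clock: 12.73
position: [0.6573, -0.0388, 0.1272]
tool_rot: [-1.572, -0.0, 1.738]
force: [-11.8, 4.4, 22.3]
grip_width: 0.0114
```

Emit:
{"api": "drive_tool", "payload": {"steps": [8,0,1.5,0,0,8,0,-3,0,0,8,0,1.5,0,0,8,0.5,0.1,-0.9,0,8,0,0,0,0]}}

```text
clock: 13.15
position: [0.6579, -0.0388, 0.1268]
tool_rot: [-1.572, -0.0, 1.733]
force: [-14.8, 3.4, 28.6]
grip_width: 0.0114
```

Emit:
{"api": "drive_tool", "payload": {"steps": [8,-0.5,0,2,0,36,0,0,0,0,36,0,0,0,0,36,0,0,20,0,36,0,0,40,0]}}

```text
clock: 13.57
position: [0.6555, -0.041, 0.183]
tool_rot: [-1.564, -0.001, 1.732]
force: [0.9, -0.9, 1.4]
grip_width: 0.036
```

Emit:
{"api": "drive_tool", "payload": {"steps": [36,0,0,10,-7,36,0,0,0,-7,36,0,0,0,-7,36,0,0,0,-7,36,0,0,0,-7]}}

```text
clock: 13.98
position: [0.6573, -0.0406, 0.1963]
tool_rot: [-1.571, 0.001, 1.115]
force: [0.4, 0.9, -0.0]
grip_width: 0.0361
```

```bash
cat > chk.py <<'E'
import bow
from bow import *
S=cam('scene');s=monitor.observe();print(s['clock'],s['position'],s['tool_rot'][2])
import pickle; pickle.dump(S,open('w9.pkl','wb'))
bow.M=M-.002*up+.001*Y
big=cv2.resize(S['frame'][180:240,290:350,::-1],(600,600),interpolation=cv2.INTER_CUBIC)
cv2.imwrite('pics/w9.png',big)
m=big.max(2)<45
n,l,st,c=cv2.connectedComponentsWithStats(m.astype(np.uint8)); 
cand=[i for i in range(1,n) if 3000<st[i,4]<60000]; print([(i,st[i].tolist(),c[i].round()) for i in cand])
from itertools import product
X=l==min(cand,key=lambda i:np.hypot(*(c[i]-[235,285])))
best=[]
for q,k,lean,ly in product((.0,.1,.2,.3),np.arange(-.002,.0071,.001),np.arange(-.1,.11,.05),(-.1,-.05,0,.05,.1)):
    h=sil(S,[289.55,179.55],10,q,k,lean,ly); im=np.zeros((600,600),np.uint8); cv2.fillConvexPoly(im,h.astype(np.int32),1)
    A=im>0; best.append(((A&X).sum()/(A|X).sum(),q,k,lean,ly))
best.sort(reverse=True); [print(np.round(b,3)) for b in best[:5]]
for k in np.arange(-.002,.007,.001): print(k,np.round(max(b for b in best if abs(b[2]-k)<1e-6),3))
def circ(k,r):
    t=np.linspace(0,2*np.pi,60); return [bow.M+a*k+r*(np.cos(x)*up+np.sin(x)*Y) for x in t]
ov=big.copy()
for k,r,col in((0,.02,(0,0,255)),(0,.011,(255,0,0)),(.004,.011,(0,255,0))):
    cv2.polylines(ov,[((proj(S,circ(k,r))-[289.55,179.55])*10).astype(np.int32)],True,col,1)
cv2.imwrite('pics/w9o.png',np.hstack([big,ov])[200:600,:][:, :1200] if 0 else cv2.resize(np.hstack([big[150:],ov[150:]]),(800,300)))
E
python3 chk.py
```

```text
14.0333 [ 0.65737637 -0.04039893  0.19649099] 1.1056238506813036
[(1, [13, 0, 239, 197, 18694], array([138.,  64.])), (2, [344, 0, 66, 138, 7714], array([380.,  61.])), (6, [173, 305, 208, 156, 20785], array([279., 384.]))]
[ 0.829  0.3    0.004  0.1   -0.1  ]
[ 0.825  0.3    0.003  0.1   -0.1  ]
[ 0.823  0.3    0.002  0.1   -0.1  ]
[ 0.822  0.3    0.005  0.1   -0.1  ]
[ 0.813  0.3    0.006  0.1   -0.1  ]
-0.002 [ 0.727  0.3   -0.002  0.1   -0.05 ]
-0.001 [ 0.759  0.3   -0.001  0.1   -0.05 ]
0.0 [ 0.784  0.3    0.     0.1   -0.1  ]
0.001 [ 0.81   0.3    0.001  0.1   -0.1  ]
0.002 [ 0.823  0.3    0.002  0.1   -0.1  ]
0.003 [ 0.825  0.3    0.003  0.1   -0.1  ]
0.004 [ 0.829  0.3    0.004  0.1   -0.1  ]
0.005 [ 0.822  0.3    0.005  0.1   -0.1  ]
0.006 [ 0.813  0.3    0.006  0.1   -0.1  ]
```

View pics/w9o.png

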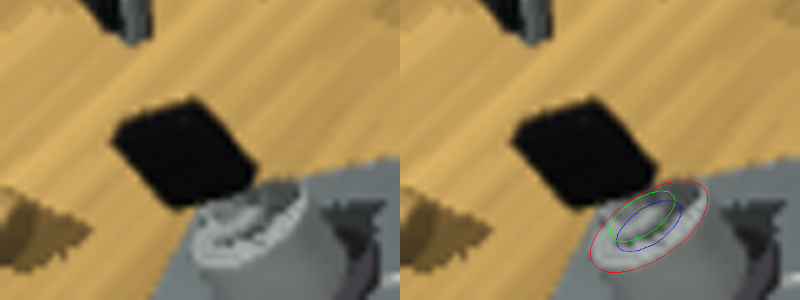

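```bash
cat > opt.py <<'E'
import bow,pickle,sys
from bow import *
from scipy.optimize import differential_evolution as DE
S=pickle.load(open('w9.pkl','rb'))
big=cv2.resize(S['frame'][180:240,290:350,::-1],(600,600),interpolation=cv2.INTER_CUBIC)
for thr in (60,):
  m=big.max(2)<thr
  n,l,st,c=cv2.connectedComponentsWithStats(m.astype(np.uint8)); X=l==min([i for i in range(1,n) if st[i,4]>3000],key=lambda i:np.hypot(*(c[i]-[279,384]))); print(X.sum())
  for sh in ((0,0),(-.002,.001)):
    bow.M=M+sh[0]*up+sh[1]*Y
    def cost(p):
        im=np.zeros((600,600),np.uint8); cv2.fillConvexPoly(im,sil(S,[289.55,179.55],10,*p).astype(np.int32),1); A=im>0
        return 1-(A&X).sum()/(A|X).sum()
    r=DE(cost,[(-.5,1.2),(-.003,.012),(-.3,.3),(-.3,.3)],seed=1,maxiter=40,popsize=10); print(thr,sh,r.x.round(4),1-r.fun)
    for k in (0,.002,.004,.006):
        r=DE(lambda p:cost([p[0],k,p[1],p[2]]),[(-.5,1.2),(-.15,.15),(-.15,.15)],seed=1,maxiter=25,popsize=10); print('  k',k,r.x.round(3),round(1-r.fun,3))
E
python3 opt.py
```

```text
21684
60 (0, 0) [0.3144 0.002  0.2954 0.075 ] 0.8835212023617821
  k 0 [ 0.316  0.15  -0.056] 0.794
  k 0.002 [ 0.316  0.15  -0.069] 0.853
  k 0.004 [ 0.314  0.14  -0.084] 0.859
  k 0.006 [ 0.304  0.101 -0.127] 0.851
60 (-0.002, 0.001) [0.3377 0.001  0.2953 0.1036] 0.8865716554519998
  k 0 [ 0.324  0.149 -0.037] 0.844
  k 0.002 [ 0.318  0.149 -0.038] 0.866
  k 0.004 [ 0.324  0.149 -0.049] 0.863
  k 0.006 [ 0.311  0.063 -0.139] 0.845
```

Emit:
{"api": "drive_tool", "payload": {"steps": [32,0,0,0,7,32,0,0,0,7,32,0,0,-10,6,32,0,0,-25,0,32,0,0,-20,0]}}

```text
clock: 14.45
position: [0.6574, -0.0406, 0.1404]
tool_rot: [-1.571, 0.0, 1.474]
force: [-1.3, 0.6, -1.0]
grip_width: 0.0319
```

Emit:
{"api": "drive_tool", "payload": {"steps": [28,0,0,0,-4,28,0,0,0,-4,28,0,0,0,-4,28,0,0,0,-4,28,0,0,0,-4]}}

```text
clock: 14.87
position: [0.6573, -0.0404, 0.1412]
tool_rot: [-1.571, 0.0, 1.121]
force: [-0.8, 0.7, -0.4]
grip_width: 0.0279
```

```bash
python3 - <<'E'
from h import *
s=monitor.observe();print(s['clock'],s['position'],s['tool_rot'],s['force'],s['moment'],s['qpos'][6])
E
```

```text
14.8667 [ 0.65733264 -0.04040234  0.14116331] [-1.57089937e+00  3.88658977e-04  1.12121180e+00] [-0.75252451  0.71491782 -0.43601197] [-0.00784086 -0.07429467 -0.02770983] 0.6317135249381132
```

Emit:
{"api": "drive_tool", "payload": {"steps": [26,0,0,0,-4,26,0,0,0,-4,26,0,0,0,-4,26,0,0,0,-4,26,0,0,0,-4]}}

```text
clock: 15.28
position: [0.6575, -0.0401, 0.1414]
tool_rot: [-1.571, -0.0, 0.773]
force: [0.2, 1.1, 1.4]
grip_width: 0.0262
```

Emit:
{"api": "drive_tool", "payload": {"steps": [26,0,0,0,-4,26,0,0,0,-4,26,0,0,0,-4,26,0,0,0,-4,26,0,0,0,-4]}}

```text
clock: 15.7
position: [0.6572, -0.0405, 0.1413]
tool_rot: [-1.571, 0.001, 0.423]
force: [-1.6, -1.5, 2.0]
grip_width: 0.026
```

```bash
python3 - <<'E'
from h import *
s=monitor.observe();print(s['clock'],s['position'],s['tool_rot'],s['force'],s['moment'],s['qpos'][6])
E
```

```text
15.7 [ 0.65716789 -0.04051913  0.14125114] [-1.57128944e+00  7.02478767e-04  4.23261067e-01] [-1.62353214 -1.46351173  1.95664279] [-0.24316485  0.50144927  0.14530692] 0.023923020127694268
```

Emit:
{"api": "drive_tool", "payload": {"steps": [26,0,0,0,-4,26,0,0,0,-4,26,0,0,0,-4,26,0,0,0,-4,26,0,0,0,-4]}}

```text
clock: 16.12
position: [0.6569, -0.0412, 0.1415]
tool_rot: [-1.572, 0.001, 0.074]
force: [-5.5, -4.2, 7.4]
grip_width: 0.026
```

```bash
cat > st.py <<'E'
from h import *
import pickle
s=monitor.observe();print(s['clock'],s['position'].round(4),s['tool_rot'].round(3),s['force'].round(1),s['moment'].round(2),s['qpos'][6])
S=cam('scene'); pickle.dump(S,open('w9.pkl','wb'))
E
python3 st.py
```

```text
16.1167 [ 0.6569 -0.0412  0.1415] [-1.572e+00  1.000e-03  7.400e-02] [-5.5 -4.2  7.4] [-0.9   1.21  0.2 ] -0.27624746407909373
```

Emit:
{"api": "drive_tool", "payload": {"steps": [26,0,0,0,-4,26,0,0,0,-4,26,0,0,0,-4,26,0,0,0,-2,26,0,0,0,-2]}}

```text
clock: 16.58
position: [0.6566, -0.0413, 0.1413]
tool_rot: [-1.573, 0.001, -0.204]
force: [-7.2, -4.4, 6.0]
grip_width: 0.0261
```

```bash
python3 st.py
```

```text
16.5833 [ 0.6566 -0.0413  0.1413] [-1.573e+00  1.000e-03 -2.040e-01] [-7.2 -4.4  6. ] [-0.81  1.38  0.21] -0.5134177603092488
```

Emit:
{"api": "drive_tool", "payload": {"steps": [26,0,0,0,-3,26,0,0,0,-3,26,0,0,0,-3,26,0,0,0,0,26,0,0,0,0]}}

```text
clock: 17.05
position: [0.6565, -0.0411, 0.1412]
tool_rot: [-1.573, 0.001, -0.359]
force: [-7.1, -3.7, 5.3]
grip_width: 0.0261
```

```bash
python3 st.py
```

```text
17.05 [ 0.6565 -0.0411  0.1412] [-1.573e+00  1.000e-03 -3.590e-01] [-7.1 -3.7  5.3] [-0.73  1.31  0.15] -0.645538246051898
```

Emit:
{"api": "drive_tool", "payload": {"steps": [26,0,0,0,-3,26,0,0,0,-3,26,0,0,0,-3,26,0,0,0,0,26,0,0,0,0]}}

```text
clock: 17.52
position: [0.656, -0.0412, 0.1413]
tool_rot: [-1.574, 0.002, -0.516]
force: [-11.5, -4.8, 10.6]
grip_width: 0.0259
```

```bash
python3 st.py
```

```text
17.5167 [ 0.656  -0.0412  0.1413] [-1.574  0.002 -0.516] [-11.5  -4.8  10.6] [-0.84  2.37  0.34] -0.7784263200743453
```

Emit:
{"api": "drive_tool", "payload": {"steps": [26,0,0,0,-3,26,0,0,0,-3,26,0,0,0,0,26,0,0,0,0,26,0,0,0,0]}}

```text
clock: 17.98
position: [0.6555, -0.0414, 0.1415]
tool_rot: [-1.575, 0.002, -0.621]
force: [-16.0, -5.9, 16.1]
grip_width: 0.0261
```

```bash
python3 st.py
```

```text
17.9833 [ 0.6555 -0.0414  0.1415] [-1.575  0.002 -0.621] [-16.   -5.9  16.1] [-1.    3.39  0.49] -0.8664184761623029
```

Emit:
{"api": "drive_tool", "payload": {"steps": [28,0,0,0,5,32,0,0,0,5,32,0,0,0,5,32,0,0,15,0,32,0,0,40,0]}}

```text
clock: 18.45
position: [0.6549, -0.0406, 0.192]
tool_rot: [-1.574, 0.008, -0.358]
force: [0.2, -0.0, 0.9]
grip_width: 0.0318
```

Emit:
{"api": "drive_tool", "payload": {"steps": [32,-35,0,20,0,32,-40,0,0,0,32,-40,0,0,0,32,-40,0,0,0,32,-30,0,0,0]}}

```text
clock: 18.87
position: [0.4692, -0.0404, 0.2162]
tool_rot: [-1.572, 0.0, -0.359]
force: [0.9, 0.6, 1.1]
grip_width: 0.0323
```

```bash
python3 - <<'E'
from bow import *
import pickle
s=monitor.observe();print(s['clock'],s['position'].round(4),s['force'].round(1))
S=cam('scene');T=cam('top');pickle.dump((S,T),open('w10.pkl','wb'))
bx={}
ims=[]
for f in (S,T):
    p=proj(f,M+a*.02)[0].round().astype(int); print(p)
    ims.append(cv2.resize(f['frame'][p[1]-30:p[1]+30,p[0]-25:p[0]+25,::-1],(400,480),interpolation=cv2.INTER_CUBIC))
    for q in (1.2,1.4,1.6):
        for k in (0,.004): print(q,k,((proj(f,[sum(corners(q,k,0,0)[i:i+4])/4 for i in(0,4)])-p+[25,30])*8).round().tolist(), 'sil',((cv2.convexHull(proj(f,corners(q,k,0,0)).astype(np.float32))[:,0]-p+[25,30])*8).round().tolist() if k==0 else '')
cv2.imwrite('pics/w10.png',np.hstack(ims))
E
```

```text
18.8667 [ 0.4692 -0.0404  0.2162] [0.9 0.6 1.1]
[323 221]
1.2 0 [[213.0, 265.0], [148.0, 168.0]] sil [[235.0, 218.0], [233.0, 294.0], [190.0, 314.0], [124.0, 215.0], [130.0, 142.0], [172.0, 122.0]]
1.2 0.004 [[205.0, 253.0], [140.0, 155.0]] sil 
1.4 0 [[213.0, 265.0], [148.0, 168.0]] sil [[246.0, 216.0], [220.0, 302.0], [178.0, 316.0], [112.0, 218.0], [142.0, 134.0], [183.0, 120.0]]
1.4 0.004 [[205.0, 253.0], [140.0, 155.0]] sil 
1.6 0 [[213.0, 265.0], [148.0, 168.0]] sil [[256.0, 216.0], [207.0, 308.0], [168.0, 315.0], [102.0, 218.0], [155.0, 128.0], [193.0, 119.0]]
1.6 0.004 [[205.0, 253.0], [140.0, 155.0]] sil 
[332 184]
1.2 0 [[195.0, 228.0], [215.0, 271.0]] sil [[277.0, 251.0], [177.0, 322.0], [153.0, 291.0], [135.0, 247.0], [231.0, 178.0], [255.0, 209.0]]
1.2 0.004 [[197.0, 233.0], [217.0, 277.0]] sil 
1.4 0 [[195.0, 228.0], [215.0, 271.0]] sil [[279.0, 263.0], [168.0, 315.0], [151.0, 280.0], [133.0, 236.0], [241.0, 185.0], [262.0, 227.0]]
1.4 0.004 [[197.0, 233.0], [217.0, 277.0]] sil 
1.6 0 [[195.0, 228.0], [215.0, 271.0]] sil [[278.0, 275.0], [160.0, 306.0], [142.0, 262.0], [133.0, 224.0], [248.0, 194.0], [270.0, 236.0]]
1.6 0.004 [[197.0, 233.0], [217.0, 277.0]] sil
```

View pics/w10.png

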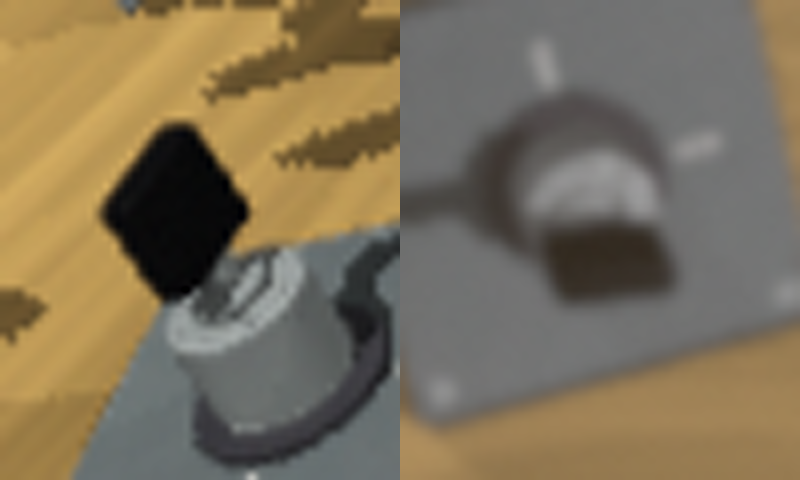

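```bash
cat > joint.py <<'E'
from bow import *
import pickle
from scipy.optimize import differential_evolution as DE
S,T=pickle.load(open('w10.pkl','rb'))
def pts(M,q,k,lean,ly,c=.003):
    ax=a-lean*up+ly*Y; ax/=np.linalg.norm(ax); d=np.cos(q)*up-np.sin(q)*Y; d-=ax*(d@ax); d/=np.linalg.norm(d); e=np.cross(ax,d)
    B=M-ax*.010
    return [B+ax*(.010+k+.028+z)+d*x+e*j*.006 for z0,x0 in((.016,.017),(.016,-.017),(-.016,.017),(-.016,-.017)) for z,x in((z0-np.sign(z0)*c,x0),(z0,x0-np.sign(x0)*c)) for j in(-1,1)]
V=[]
for f,Mf,thr in((S,M-.002*up+.001*Y,55),(T,M,75)):
    p=proj(f,Mf+a*.025)[0].round().astype(int); o=p-25
    big=cv2.resize(f['frame'][o[1]:o[1]+50,o[0]:o[0]+50],(400,400),interpolation=cv2.INTER_CUBIC)
    m=big.max(2)<thr; n,l,st,c=cv2.connectedComponentsWithStats(m.astype(np.uint8))
    i=min([i for i in range(1,n) if st[i,4]>1500],key=lambda i:np.hypot(*(c[i]-200))); X=l==i; print(st[i],c[i].round()); V.append((f,Mf,o-.44,X))
def iou(p,v):
    f,Mf,o,X=v; h=cv2.convexHull(((proj(f,pts(Mf,*p))-o)*8).astype(np.float32))[:,0].round().astype(np.int32)
    im=np.zeros((400,400),np.uint8); cv2.fillConvexPoly(im,h,1); A=im>0; return (A&X).sum()/(A|X).sum()
for nm,vs in(('scene',V[:1]),('top',V[1:]),('both',V)):
    r=DE(lambda p:-sum(iou(p,v) for v in vs),[(1,2),(-.003,.015),(-.3,.3),(-.3,.3)],seed=2,maxiter=40,popsize=10); print(nm,r.x.round(4),[round(iou(r.x,v),3) for v in V])
for k in (-.001,.001,.003,.005,.007):
    r=DE(lambda p:-sum(iou([p[0],k,p[1],p[2]],v) for v in V),[(1,2),(-.3,.3),(-.3,.3)],seed=2,maxiter=25,popsize=10); print(k,r.x.round(3),round(-r.fun,3))
E
python3 joint.py
```

```text
[  121   103   142   175 15192] [192. 189.]
[ 138  174  133   79 8159] [204. 213.]
scene [ 1.4826e+00 -1.0000e-03  1.6630e-01  2.2260e-01] [np.float64(0.899), np.float64(0.578)]
top [ 1.6906  0.014  -0.1176  0.0714] [np.float64(0.444), np.float64(0.849)]
both [1.557  0.0018 0.0051 0.0471] [np.float64(0.882), np.float64(0.758)]
-0.001 [1.544 0.036 0.066] 1.612
0.001 [1.548 0.016 0.055] 1.639
0.003 [1.535e+00 1.000e-03 4.000e-02] 1.63
0.005 [ 1.557 -0.04   0.023] 1.583
0.007 [ 1.64  -0.068  0.008] 1.512
```

Emit:
{"api": "drive_tool", "payload": {"steps": [0,40,-3,0,0,0,40,-3,0,5,0,40,-3,0,0,0,40,-3,0,0,0,40,-3,0,0]}}

```text
clock: 19.38
position: [0.6743, -0.0557, 0.2161]
tool_rot: [-1.571, -0.0, -0.272]
force: [-0.3, 0.0, 1.0]
grip_width: 0.0001
```

Emit:
{"api": "drive_tool", "payload": {"steps": [0,24,0,0,5,0,0,0,-30,5,0,0,0,-30,5,0,0,0,-14,0,0,0,0,0,0]}}

```text
clock: 19.8
position: [0.6947, -0.0553, 0.1386]
tool_rot: [-1.571, 0.005, -0.014]
force: [-0.1, -0.4, 0.8]
grip_width: 0.0001
```

Emit:
{"api": "drive_tool", "payload": {"steps": [0,-2,0,0,0,0,-2,0,0,0,0,-2,0,0,0,0,0,0,0,0,0,0,0,0,0]}}

```text
clock: 20.22
position: [0.6906, -0.0551, 0.1436]
tool_rot: [-1.571, -0.002, -0.013]
force: [-0.4, -0.3, 1.2]
grip_width: -0.0004
```

```bash
python3 st.py
```

```text
20.2167 [ 0.6906 -0.0551  0.1436] [-1.571 -0.002 -0.013] [-0.4 -0.3  1.2] [-0.02 -0.01  0.05] -0.3093419470712359
```

Emit:
{"api": "drive_tool", "payload": {"steps": [0,-2,0,0,0,0,-2,-0.5,0,0,0,-2,-0.5,0,0,0,-2,-0.5,0,0,0,0,0,0,0]}}

```text
clock: 20.68
position: [0.6819, -0.0568, 0.1423]
tool_rot: [-1.571, 0.0, -0.013]
force: [0.1, 0.1, -0.1]
grip_width: -0.0001
```

Emit:
{"api": "drive_tool", "payload": {"steps": [0,-2,-0.5,0,0,0,-2,-0.5,0,0,0,-1,0,0,0,0,0,0,0,0,0,0,0,0,0]}}

```text
clock: 21.1
position: [0.6773, -0.0575, 0.1423]
tool_rot: [-1.571, -0.0, -0.013]
force: [-0.9, 0.5, -0.1]
grip_width: -0.0002
```

```bash
python3 st.py
```

```text
21.1 [ 0.6773 -0.0575  0.1423] [-1.571 -0.    -0.013] [-0.9  0.5 -0.1] [-0.04 -0.01  0.  ] -0.3117197134737933
```

Emit:
{"api": "drive_tool", "payload": {"steps": [0,-2,-0.3,0,0,0,-2,-0.3,0,0,0,-1,0,0,0,0,0,0,0,0,0,0,0,0,0]}}

```text
clock: 21.57
position: [0.6722, -0.0581, 0.1424]
tool_rot: [-1.571, -0.0, -0.013]
force: [0.6, -0.2, 0.3]
grip_width: -0.0002
```

Emit:
{"api": "drive_tool", "payload": {"steps": [0,-1,-0.3,0,0,0,-1,-0.3,0,0,0,-1,0,0,0,0,0,0,0,0,0,0,0,0,0]}}

```text
clock: 21.98
position: [0.6693, -0.0586, 0.1423]
tool_rot: [-1.571, -0.0, -0.013]
force: [1.2, -0.2, 0.3]
grip_width: -0.0
```

```bash
python3 st.py
```

```text
21.9833 [ 0.6693 -0.0586  0.1423] [-1.571 -0.    -0.013] [ 1.2 -0.2  0.3] [ 0.04 -0.15  0.04] -0.31364956306123953
```

Emit:
{"api": "drive_tool", "payload": {"steps": [0,-1,-0.3,0,0,0,-1,-0.3,0,0,0,-1,0,0,0,0,0,0,0,0,0,0,0,0,0]}}

```text
clock: 22.45
position: [0.6664, -0.0593, 0.1425]
tool_rot: [-1.571, -0.0, -0.013]
force: [3.8, 0.0, 0.3]
grip_width: 0.0002
```

Emit:
{"api": "drive_tool", "payload": {"steps": [0,-1,-0.3,0,0,0,-1,-0.3,0,0,0,-1,0,0,0,0,0,0,0,0,0,0,0,0,0]}}

```text
clock: 22.87
position: [0.6639, -0.0597, 0.1427]
tool_rot: [-1.57, -0.002, -0.013]
force: [6.1, 1.7, 1.5]
grip_width: 0.0002
```

```bash
python3 st.py
```

```text
22.8667 [ 0.6639 -0.0597  0.1427] [-1.57  -0.002 -0.013] [6.1 1.7 1.5] [ 0.43 -1.46 -0.06] -0.3145030199265385
```

Emit:
{"api": "drive_tool", "payload": {"steps": [0,-1,-0.2,0,0,0,-1,-0.2,0,0,0,-1,0,0,0,0,0,0,0,0,0,0,0,0,0]}}

```text
clock: 23.33
position: [0.6616, -0.0599, 0.143]
tool_rot: [-1.57, -0.003, -0.013]
force: [9.7, 1.9, 2.3]
grip_width: -0.0
```

Emit:
{"api": "drive_tool", "payload": {"steps": [0,-1,-0.2,0,0,0,-1,-0.2,0,0,0,0,0,0,0,0,0,0,0,0,0,0,0,0,0]}}

```text
clock: 23.75
position: [0.6602, -0.0602, 0.1433]
tool_rot: [-1.57, -0.005, -0.013]
force: [12.8, 3.0, 2.7]
grip_width: -0.0003
```

```bash
python3 st.py
```

```text
23.75 [ 0.6602 -0.0602  0.1433] [-1.57  -0.005 -0.013] [12.8  3.   2.7] [ 0.52 -2.83 -0.12] -0.31545811484798847
```

Emit:
{"api": "drive_tool", "payload": {"steps": [0,10,0,0,0,0,15,0,0,0,0,0,0,35,0,0,-30,0,30,0,0,-40,0,0,0]}}

```text
clock: 24.22
position: [0.616, -0.0599, 0.2106]
tool_rot: [-1.57, -0.006, -0.013]
force: [0.9, 0.0, 0.9]
grip_width: -0.0001
```

Emit:
{"api": "drive_tool", "payload": {"steps": [0,-40,0,0,0,0,-40,0,0,0,0,-40,0,0,0,0,-20,0,0,0,0,0,0,0,0]}}

```text
clock: 24.63
position: [0.4695, -0.0616, 0.2069]
tool_rot: [-1.573, 0.003, -0.013]
force: [3.1, -0.0, 0.9]
grip_width: -0.0004
```

```bash
python3 - <<'E'
from h import *
import pickle
s=monitor.observe();print(s['clock'],s['position'].round(4),s['force'].round(1))
S=cam('scene');T=cam('top');
import os; os.rename('w10.pkl','w10a.pkl'); pickle.dump((S,T),open('w10.pkl','wb'))
E
python3 joint.py
python3 - <<'E'
from bow import *
import pickle
for n in('w10a.pkl','w10.pkl'):
    S,T=pickle.load(open(n,'rb'))
    for f,b in((T,(318,172,36,26)),):
        g=f['frame'].max(2)[b[1]:b[1]+b[3],b[0]:b[0]+b[2]]; print(n); print('\n'.join(' '.join('%3d'%x for x in r) for r in g[4:26,4:34]))
E
```

```text
24.6333 [ 0.4695 -0.0616  0.2069] [ 3.1 -0.   0.9]
[  108   101   141   171 14718] [180. 186.]
[ 139  181  130   94 9039] [204. 227.]
scene [1.3964 0.0015 0.2232 0.189 ] [np.float64(0.904), np.float64(0.672)]
top [ 1.6068  0.0147 -0.0326  0.0887] [np.float64(0.456), np.float64(0.856)]
both [1.4475 0.0033 0.1218 0.0797] [np.float64(0.891), np.float64(0.762)]
-0.001 [1.423 0.188 0.124] 1.537
0.001 [1.44  0.144 0.101] 1.626
0.003 [1.471 0.111 0.059] 1.657
0.005 [1.426 0.087 0.038] 1.653
0.007 [1.469 0.059 0.039] 1.596
w10a.pkl
 95 104 120 134 143 147 145 145 146 148 148 146 145 147 151 145 122 103 102 110 113 115 116 116 115 116 116 116 117 117
 97 112 129 139 143 142 140 137 139 143 142 142 142 149 154 152 134 110 103 110 113 115 116 116 117 116 117 117 117 117
101 121 137 140 136 132 132 134 138 141 140 137 135 145 152 151 138 116 106 111 113 113 115 116 116 118 118 118 117 117
104 124 134 133 125 123 128 132 136 138 136 129 126 137 149 150 140 121 112 112 114 114 115 116 117 117 118 117 117 117
 97 113 119 116 111 114 117 119 119 118 118 112 110 123 136 139 133 122 114 113 113 113 11
[... 4017 characters left out ...]
  60  54  55  55  57  59  60  62  66  71  75  79  86  96 106 114 116 115 116 115 115 114 115 116 116
117 116 113 104  85  66  61  61  64  70  73  77  81  86  93  95  98 102 109 113 115 115 116 114 115 115 115 115 114 113
115 117 114 109  95  83  77  79  85  92  96  98 100 104 108 109 110 111 113 114 115 114 115 115 114 113 112 111 111 109
117 116 116 114 108 101  99 100 105 109 111 112 111 112 113 114 114 113 114 113 114 113 113 111 111 109 106 106 108 109
117 116 116 116 115 114 113 113 115 116 116 117 116 114 114 114 114 114 113 112 111 110 108 108 109 109 110 112 118 124
117 116 117 117 116 118 118 117 117 119 117 117 116 116 114 113 111 111 109 108 108 109 111 113 118 123 129 134 137 142
```

Emit:
{"api": "drive_tool", "payload": {"steps": [50,38,4,0,7,50,38,4,0,7,50,38,4,0,0,50,38,5,0,0,50,37,5,0,0], "grip_force": 30}}

```text
clock: 25.15
position: [0.6651, -0.0387, 0.206]
tool_rot: [-1.571, 0.001, 0.231]
force: [0.5, 0.5, 0.4]
grip_width: 0.0502
```

Emit:
{"api": "drive_tool", "payload": {"steps": [50,0,0,0,0,50,0,0,-25,0,50,0,0,-30,0,50,0,0,-15,0,50,0,0,0,0]}}

```text
clock: 25.57
position: [0.6615, -0.0387, 0.1326]
tool_rot: [-1.569, 0.005, 0.232]
force: [-0.4, -0.2, -0.6]
grip_width: 0.0502
```

```bash
python3 st.py
```

```text
25.5667 [ 0.6615 -0.0387  0.1326] [-1.569  0.005  0.232] [-0.4 -0.2 -0.6] [-0.01  0.04 -0.02] -0.14109189554033813
```

Now close on the bow to straighten it.

Emit:
{"api": "drive_tool", "payload": {"steps": [26,-3,-1,0,0,22,0,0,0,0,18,0,0,0,0,10,0,0,0,0,10,0,0,0,0]}}

```text
clock: 26.03
position: [0.6602, -0.0401, 0.1389]
tool_rot: [-1.572, -0.001, 0.231]
force: [-7.9, -1.6, 12.2]
grip_width: 0.0185
```

```bash
python3 st.py; python3 -c "
from h import *
print(monitor.observe()['grip_width'])"
```

```text
26.0333 [ 0.6602 -0.0401  0.1389] [-1.572e+00 -1.000e-03  2.310e-01] [-7.9 -1.6 12.2] [-0.32  1.33 -0.03] -0.14048901038097553
0.01845818951859961
```

Emit:
{"api": "drive_tool", "payload": {"steps": [10,0,0,0,-3,10,0,0,0,-3,10,0,0,0,-3,10,0,0,0,-3,10,0,0,0,0]}}

```text
clock: 26.5
position: [0.6601, -0.039, 0.1393]
tool_rot: [-1.571, -0.002, 0.019]
force: [-10.0, 1.1, 17.8]
grip_width: 0.018
```

```bash
python3 st.py
```

```text
26.5 [ 0.6601 -0.039   0.1393] [-1.571 -0.002  0.019] [-10.    1.1  17.8] [0.57 1.9  0.3 ] -0.3227750398879676
```

Emit:
{"api": "drive_tool", "payload": {"steps": [10,0,0,0,-3,10,0,0,0,-3,10,0,0,0,-3,10,0,0,0,0,10,0,0,0,0]}}

```text
clock: 26.97
position: [0.6597, -0.0393, 0.1394]
tool_rot: [-1.571, -0.001, -0.135]
force: [-14.9, 0.4, 20.3]
grip_width: 0.018
```

```bash
python3 st.py
```

```text
26.9667 [ 0.6597 -0.0393  0.1394] [-1.571e+00 -1.000e-03 -1.350e-01] [-14.9   0.4  20.3] [0.37 2.72 0.53] -0.45375116036900204
```

Emit:
{"api": "drive_tool", "payload": {"steps": [10,0.5,0.1,-0.8,0,10,0.5,0.1,-0.8,0,10,0,0,0,0,10,0,0,0,0,10,0,0,0,0]}}

```text
clock: 27.43
position: [0.6601, -0.0393, 0.139]
tool_rot: [-1.572, -0.0, -0.135]
force: [-27.4, -0.2, 43.2]
grip_width: 0.0181
```

Emit:
{"api": "drive_tool", "payload": {"steps": [10,0,0,0,4,10,0,0,0,4,24,0,0,0,0,36,0,0,0,0,50,0,0,0,0]}}

```text
clock: 27.85
position: [0.6613, -0.0396, 0.1363]
tool_rot: [-1.571, -0.002, 0.004]
force: [-0.3, 0.1, 0.6]
grip_width: 0.0468
```

Emit:
{"api": "drive_tool", "payload": {"steps": [50,0,0,30,0,50,0,0,40,0,50,-40,0,0,0,50,-40,0,0,0,50,-40,0,0,0]}}

```text
clock: 28.27
position: [0.5396, -0.0392, 0.2057]
tool_rot: [-1.571, -0.002, 0.004]
force: [0.9, -0.6, 0.2]
grip_width: 0.05
```

Emit:
{"api": "drive_tool", "payload": {"steps": [50,-40,0,0,0,50,-30,0,0,0,50,0,0,0,0,50,0,0,0,0,50,0,0,0,0]}}

```text
clock: 28.68
position: [0.4718, -0.0394, 0.2058]
tool_rot: [-1.571, -0.002, 0.004]
force: [0.5, -0.2, 0.1]
grip_width: 0.0499
```

```bash
python3 - <<'E'
from h import *
import pickle
s=monitor.observe();print(s['clock'],s['position'].round(4),s['force'].round(1))
S=cam('scene');T=cam('top'); pickle.dump((S,T),open('w10.pkl','wb'))
cv2.imwrite('pics/w11.png',cv2.resize(S['frame'][180:240,290:350,::-1],(480,480),interpolation=cv2.INTER_CUBIC))
E
python3 joint.py
```

```text
28.6833 [ 0.4718 -0.0394  0.2058] [ 0.5 -0.2  0.1]
[  122   102   141   174 15213] [193. 189.]
[ 141  174  128   77 7843] [204. 212.]
scene [ 1.5002e+00 -1.0000e-04  9.5000e-02  1.5430e-01] [np.float64(0.897), np.float64(0.63)]
top [ 1.7303  0.015  -0.1389  0.0773] [np.float64(0.413), np.float64(0.829)]
both [ 1.5174  0.0024 -0.0109  0.0291] [np.float64(0.888), np.float64(0.733)]
-0.001 [1.555 0.026 0.071] 1.589
0.001 [1.524 0.017 0.062] 1.621
0.003 [ 1.53e+00 -3.30e-02  1.00e-03] 1.616
0.005 [ 1.583e+00 -5.000e-02 -1.000e-03] 1.576
0.007 [ 1.624 -0.081 -0.01 ] 1.503
```

```bash
python3 -c "
from h import *
print(workorder.job_done())"
```

```text
the job is handed in; nothing more can be done
None
```

I put the smaller key, from the stand, into the lock on the larger console. I turned it clockwise until it stopped, let go and moved the arm clear, then handed the job in at about 28.7 s. I'm fairly confident it is home and on, but the camera checks don't prove either.

- **Getting it in:** The tool can only turn about the vertical. So I tilted the key about 30° in the fingers by levering it against the stand slot. It then went into the lock until it met a firm stop.
- **Fully home:** The last push along the lock's axis reached about 50 N and the key did not go deeper. The final image fit puts the key 0–3 mm above home with almost no lean. That is within the calibration error, so it does not confirm the last millimetre or two.
- **Turned to the stop:** The turning moment rose to 0.53 N m, against about 0.1 N m for the lock itself, so I take the lock to be at its stop. The two cameras disagree on the bow's angle: 1.50 rad from the scene camera, 1.73 from the top camera, and 1.52 from both together. The blade also has about 0.14 rad of play in the slot, so the pictures alone don't prove the lock is past 1.4.
- **What went wrong on the way:** An extra push with closed fingers leaned the key about 0.12 rad down the slope instead of turning it further. I closed the jaws on the bow to straighten it, then turned and pressed it again.
- **Other objects:** I never moved close to the mug, stone, bottle or chisel. I did not check them again in the final pictures.

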